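# Seat a mould insert on the weld fixture's locating pin and hold it down for tacking

## Robot

A 7-joint arm with a two-finger parallel gripper is mounted at the origin on the work surface. World frame = base frame: x ahead of the robot, y to its left, z up, the work surface at z = 0. Lengths are in m, angles in rad, forces in N, time in s.
With the tool pointing down it reaches from about 0.4 to 0.85 m from the base axis. Payload 4.5 kg.
Tool frame: the origin (TCP) lies at the very end of the fingers, on their centre line; the grasp point (between the pads) lies manip.grip_point_offset behind it (manip.grip_point_offset is the distance from the TCP to the grasp point, in m); z points along the fingers, y is the direction in which the jaws open and shut (so a half turn about z gives the same grasp; the last joint's range is limited). The gripper opens to 85 mm and grips with 20 to 120 N. Pads are 22 mm wide; open, the fingers measure 114 mm over their backs; the gripper's body (76 mm by 85 mm) begins 54 mm behind the grasp point. The pads swing forward as they close: fully open they stand 13 mm farther back than shut.
Start: joints at [1.17, 0.689, -0.195, 1.565, 0.157, 0.902, -0.215], TCP at [0.263, -0.567, 0.231] pointing down, gripper open.
Joint ranges: [-3.01, 3.01], [-0.46, 2.08], [-1.47, 1.51], [0.13, 2.56], [-1, 4.14], [0.04, 2.09], [-2.66, 2.66]. Speed limits (rad/s): [2.57, 2.57, 3.14, 3.14, 3.14, 3.14, 3.14].

## Interface

Orientations are given as a unit quaternion [x, y, z, w].
In Python, from rig import monitor, imaging, close_job, manip gives the robot as it stands.
- The arm moves only by the tool send_rows, never from a script. Its argument "targets" is a list of rows, each an object of numbers: "fingers": the closure, from -1 (fully open) to 1 (shut); "dx", "dy", "dz": the shift along the tool's x, y, z normalised to -1 to 1, where 1 is 0.25 m; "ax", "ay", "az": the turn, a rotation vector about the tool's x, y, z normalised to -1 to 1, where 1 is 0.5 rad. In form: [{"fingers": .., "dx": .., "dy": .., "dz": .., "ax": .., "ay": .., "az": ..}, ...]. A call has 1 to 20 rows; each row is the pose to reach, as a shift and turn from the pose measured when the call began, along the tool's axes at that moment; what a row does not reach only later rows make up. A row lasts 1/10 s, in which the tool goes at most 50 mm and 8.59 degrees, less where a joint would pass 70% of its speed; a pose out of reach is approached as far as the arm can. A call with a number of a shift or a turn outside -1 to 1 is refused whole. A call with a gripper value outside its range is refused whole. The fingers move at their own pace and stop on an object; the grip force is fixed at half the most. Time passes only in rows, so rows that repeat a pose let the fingers close. It gives the time, the measured TCP pose, the force and the opening at its end, in the units of the state.
- monitor.observe(): the state, without advancing time (a new reading comes with each control period).
- imaging.capture(name): name is "side" or "top" or "wrist"; returns a dict with "img" (480x640x3 uint8, red, green, blue), "depth" (480x640 float32, m along the optical axis (not along the pixel's ray), 0 where there is no reading), "mtx" (3x3 intrinsics, pixels), "view" (4x4, takes a point from world to camera coordinates); the wrist camera has in their place "hand_eye" (4x4, takes a point from camera to tool coordinates, whose origin is the TCP and whose axes are the flange's). Camera axes: x right, y down, z forward; pixel columns grow to the right and rows downward; lengths in m; the calibration is good to about 2 mm. A picture is of the moment at which its call begins: read the wrist's pose just before it.
- close_job(): hands the job in, once; it reports no verdict.
Trained networks look in a picture, given as the dict that the camera call returned (one of the last four; its "shot" number tells which), for a name from the list of things; names that differ only in an ending like _2 or _b are one class to them, and where a whole thing is asked for, a point or a joint stands for the part that bears it (a point fixed in the world has none). Each returns a list of dicts, best first, with "confidence" (0 to 1); they miss things now and then, are a little off and sometimes report something else, mostly with a low value. They report only what shows in the picture. A call takes as long as a camera call. They do not tell look-alikes from the thing itself.
- imaging.outline_of(picture, label): "mask" (480x640 bool, what is visible of it) and "point" ([row, column] as shares, 0 to 1, of the picture: columns of its width, rows of its height, amid what is visible of it).
- imaging.pinpoint(picture, label): "point" ([row, column] as shares, 0 to 1, of the picture: columns of its width, rows of its height: a listed point, or the origin of a listed thing).
The state is a dict: "t": time; "q": joint angles; "dq": joint speeds; "tau": joint torques, N m; "position": TCP position; "eef_rot": TCP orientation; "ft_force": force on the tool from outside, world axes, zero at the start; "torque": the same for the moment, N m; "opening": finger opening in m.
Only numpy, scipy, OpenCV 4.12 (cv2) and the standard library are available. Lean on these libraries where they do the work, as an engineer would, in place of code of your own. Each camera call takes 0.05 s, during which the arm holds its last target. There are 200 camera calls.

## Task

Lift the weld fixture's hinged spatter cover all the way over and let it down gently onto its open stop, then fit the stepped mould insert onto the fixture's locating pin with its long side along the fence, easing it sideways until it drops over the pin (never throw it down), and press it fully home on the base plate. Finish while holding it for the tack weld: keep the insert gripped and pushed down firmly, with about 15 N, and do not let go. Leave the other things on the bench where they lie.

Things in the scene. Friction and masses are not known exactly. Their poses are not given: they have to be found in the camera images.
- fixture: Weld fixture clamped to the bench: steel base plate 220 (x) x 180 (y) x 20 mm, a toe clamp at each x end (to 146 mm from the centre, 47 mm high). Origin: centre of the underside, on the bench; z up; x runs along the fence. On top: locating pin at the centre, fence, two posts (24 mm high, x +-80, y -66) on which the cover rests, hinge posts (x +-100, y 74, 34 mm high). Fixed; place and yaw vary.
- pin (a point): Foot of the locating pin: on its axis, level with the base plate's top (20 mm above the bench). Pin 12 mm in diameter, 10 mm high, the last 2.5 mm tapering to 7 mm. Hidden under the cover until that is open, and under the insert while fitting. Axes as the fixture's.
- fence (a point): Fence: aluminium bar on the base plate, 140 mm long in x, 16 mm thick, 16 mm high. This point: middle of the face towards the pin, at its foot, 24.6 mm to the fixture's +y from the pin's axis. With the insert's flange touching the fence, its hole is 0.6 mm off the pin's axis, within its 1 mm of play.
- cover (a joint): Spatter cover: steel sheet 180 (x) x 142 mm, 0.35 kg, hinged along the fixture's x on its +y side. 0 = shut, level, 46 mm above the bench; grows as it is lifted over towards +y; 1.571 upright; 1.9 rad = leaning on its open stop, kept there by its weight. The hinge is nearly free: short of upright it falls shut, past it falls on the stop. Reaching the stop at over 1.5 rad/s is a slam.
- cover_hinge (a point): Middle of the cover's hinge axis: at (0, 74, 46) mm in the fixture's frame; the axis runs along the fixture's x.
- cover_handle (a point): Middle of the cover's bar handle: round bar 10 mm in diameter along the fixture's x, free for 85 mm between two thin arms. Moves with the cover: shut, it is 178 mm to -y of the hinge axis and 22 mm above it; open, 152 mm to +y of the fixture's centre and 207 mm above the bench. It may turn in a grasp from above; fingers may reach 18 mm below the bar's axis.
- insert: Stepped steel mould insert, 0.6 to 0.8 kg, upright on the bench: flange 70 (x) x 48 (y) x 16 mm high, on its middle a core 40 (x) x 26 (y) mm to grip it by, top 50 mm above the underside. Origin: centre of the underside, z up. In the middle of the underside a blind hole, 14 mm wide, 16 mm deep, for the pin. Same after half a turn. On top of the pin its underside is 10 mm above the base plate.
- v_block: Bystander: steel V-block 60 x 50 x 40 mm with a V groove along its top. Origin: centre of the underside.
- block_123: Bystander: flat steel setting block 75 x 50 x 25 mm with six small holes. Origin: centre of the underside.
- hammer: Bystander: hammer with wooden handle, 270 mm long, lying. Origin about its middle, underside.
- brush: Bystander: wire brush lying on its side, wooden back 260 mm long, bristles 26 mm. Origin about its middle, underside.
- magnet_square: Bystander: L-shaped welding magnet, legs 92 mm, 18 mm high. Origin: the L's corner, underside.
- c_clamp: Bystander: dark steel C-clamp lying flat, about 90 x 160 mm, 22 mm high. Origin: inside the C, underside.
- rod_box: Bystander: grey filler-rod box lying, 230 x 30 x 30 mm. Origin: its middle, underside.
- paste_can: Bystander: can, 72 mm in diameter and 85 mm high, upright. Origin: centre of the underside.
Not all that is in view belongs to the job. What is shaped like the insert but turquoise is not meant.

How it is judged:
On the way, in this order (a step that is already met when the one before it is completed fails the run):
1. the spatter cover is all the way over, at rest on its open stop (value of joint cover above 1.85 rad and velocity of joint cover below 0.1 rad/s), for 0.3 s.
2. the insert has dropped over the locating pin (horizontal distance between insert and pin below 0.003 m and z of insert in the frame of pin below 0.004 m and angle between insert's own z axis and vertical below 0.06 rad), for 0.1 s.
At the end, for the whole second after the job is handed in: Cover on its open stop (over 1.85 rad); insert on the pin (within 2.5 mm), flat on the base plate (within 1.8 mm, tilt under 0.03 rad), along the fence (0.06 rad), at rest, still gripped (over 4 N) and pushed down: it bears on the fixture with over 12 N (own weight 6 to 8 N) (value of joint cover above 1.85 rad and horizontal distance between insert and pin below 0.0025 m and z of insert in the frame of pin below 0.0018 m and angle between insert's own z axis and vertical below 0.03 rad and angle between the x axis of insert and the x axis of fixture, either way round below 0.06 rad and contact force between insert and fixture above 12 N and contact force between the fingers and insert above 4 N and linear speed of insert below 0.01 m/s); the arm keeps its last pose, push and grip.
It fails at once if the cover slammed onto its stop (faster than 1.5 rad/s) (value of joint cover above 1.82 rad and velocity of joint cover above 1.5 rad/s).
It fails at once if the insert thrown down on the fixture (faster than 0.6 m/s within 60 mm of the pin) (distance between insert and pin below 0.06 m and linear speed of insert above 0.6 m/s).
It fails at once if another thing on the bench moved by more than 20 mm (distance of any of v_block, block_123, hammer, brush, magnet_square, c_clamp, rod_box, paste_can from where it was at the start of the episode above 0.02 m).
It also fails if it takes over 56 s, if anything falls off the work surface, if the arm or the gripper's body presses on something with over 40 N, if the wrist force passes 120 N, or if a joint passes its speed limit or range.

## Working session

There is one attempt and no reset: what is moved stays moved. The work goes in short steps, Python scripts to look and compute and a tool call to move; the robot and the scene stay as the last step left them, time stands still between calls to the robot, and variables do not carry over. Pictures are saved under pics/ and viewed, about 8 in all and at most 12, crops included, and the job is handed in when it is done.

Besides the shell and the picture viewer there is one more tool, called after ">>>" by a JSON object that holds its "op" and its "data". send_rows: Moves the arm, as the interface text tells. Its arguments: {"type":"object","properties":{"targets":{"type":"array","items":{"type":"object","properties":{"fingers":{"type":"number"},"dx":{"type":"number","minimum":-1,"maximum":1},"dy":{"type":"number","minimum":-1,"maximum":1},"dz":{"type":"number","minimum":-1,"maximum":1},"ax":{"type":"number","minimum":-1,"maximum":1},"ay":{"type":"number","minimum":-1,"maximum":1},"az":{"type":"number","minimum":-1,"maximum":1}}}}},"required":["targets"]}

```bash
ls; mkdir -p pics; cat > h.py <<'E'
import numpy as np, cv2
from scipy.spatial.transform import Rotation as R
from rig import monitor, imaging, manip, close_job
def cam2world(p, st=None):
    if "view" in p: return np.linalg.inv(np.array(p["view"]))
    T=np.eye(4); T[:3,:3]=R.from_quat(st["eef_rot"]).as_matrix(); T[:3,3]=st["position"]
    return T@np.array(p["hand_eye"])
def px2w(p,r,c,z=None,st=None,d=None):
    K=np.array(p["mtx"]); T=cam2world(p,st)
    ray=np.array([(c-K[0,2])/K[0,0],(r-K[1,2])/K[1,1],1.])
    o=T[:3,3]; v=T[:3,:3]@ray
    if z is not None: return o+v*(z-o[2])/v[2]
    if d is None: d=p["depth"][int(round(r)),int(round(c))]
    return o+v*d
def save(p,n,crop=None,s=1):
    im=p["img"]
    if crop: im=im[crop[0]:crop[1],crop[2]:crop[3]]
    if s!=1: im=cv2.resize(im,None,fx=s,fy=s,interpolation=cv2.INTER_CUBIC)
    cv2.imwrite("pics/"+n,cv2.cvtColor(im,cv2.COLOR_RGB2BGR))
E
python3 - <<'E'
from h import *
st=monitor.observe(); print(st, manip.grip_point_offset)
for n in ("top","side"):
    p=imaging.capture(n); save(p,n+"0.png"); np.save(n+"0.npy",p,allow_pickle=True)
    print(n,np.round(cam2world(p),3).tolist(),np.array(p["mtx"]).tolist())
    for l in ["fixture","cover","cover_handle","cover_hinge","insert","fence","pin"]:
        for f in ("pinpoint",):
            for d in getattr(imaging,f)(p,l)[:3]:
                r,c=d["point"][0]*480,d["point"][1]*640
                print(l,round(d["confidence"],2),round(r,1),round(c,1),np.round(px2w(p,min(r,479),min(c,639)),3))
E
```

```text
pics
{'t': 0.0, 'q': array([ 1.1697873 ,  0.69003554, -0.19452886,  1.56639071,  0.15726371,
        0.90249474, -0.21510327]), 'dq': array([-6.77780582e-05,  9.40137357e-04,  1.73421185e-04,  3.48348862e-04,
       -7.41652052e-04, -2.36653784e-03,  9.11969749e-04]), 'tau': array([-5.08729790e-04, -5.39612818e+01, -1.26626607e+00, -1.58542818e+01,
        9.18736652e-03,  9.49497888e-03, -1.15538299e-05]), 'position': array([ 0.26295528, -0.56624115,  0.23043982]), 'eef_rot': array([ 9.76451933e-01,  2.15732896e-01, -2.57469891e-04, -9.34895747e-04]), 'ft_force': array([-0.56611962, -0.01476452,  0.21181907]), 'torque': array([-0.01646235, -0.05124515, -0.03497453]), 'opening': 0.08534237775420336} 0.0187
top [[-0.008, -0.983, 0.185, 0.293], [-1.0, 0.008, 0.001, -0.02], [-0.002, -0.185, -0.983, 1.542], [0.0, 0.0, 0.0, 1.0]] [[509.97026049435965, 0.0, 320.4321971496209], [0.0, 509.97026049435965, 248.12988639023376], [0.0, 0.0, 1.0]]
fixture 0.88 274.6 278.8 [0.496 0.104 0.05 ]Traceback (most recent call last):
  File "<stdin>", line 8, in <module>
ValueError: it knows: block, brush, c_clamp, cover_handle, cover_hinge, fence, fixture, hammer, insert, magnet_square, paste_can, pin, rod_box, v_block
```

```bash
python3 - <<'E'
from h import *
for n in ("top","side"):
    p=imaging.capture(n); save(p,n+"0.png"); np.save(n+"0.npy",p,allow_pickle=True)
    print(n,np.round(cam2world(p),3).tolist())
    for l in ["fixture","cover_handle","cover_hinge","insert","fence","block","brush","c_clamp","hammer","magnet_square","paste_can","rod_box","v_block"]:
            for d in imaging.pinpoint(p,l)[:3]:
                r,c=d["point"][0]*480,d["point"][1]*640
                print(l,round(d["confidence"],2),round(r,1),round(c,1),np.round(px2w(p,min(r,479),min(c,639)),3))
E
```

```text
top [[-0.008, -0.983, 0.185, 0.293], [-1.0, 0.008, 0.001, -0.02], [-0.002, -0.185, -0.983, 1.542], [0.0, 0.0, 0.0, 1.0]]
fixture 0.8 276.7 276.4 [0.49  0.111 0.045]
cover_handle 0.8 270.8 313.5 [0.503 0.001 0.071]
cover_handle 0.65 272.3 253.0 [0.503 0.18  0.049]
cover_hinge 0.66 272.6 250.6 [0.503 0.188 0.048]
insert 0.95 257.8 463.3 [ 0.546 -0.45   0.024]
insert 0.67 231.0 367.2 [ 0.625 -0.16   0.051]
insert 0.56 231.1 335.2 [ 0.634 -0.065  0.014]
fence 0.83 274.0 271.4 [0.499 0.126 0.044]
block 0.72 259.9 426.6 [ 0.541 -0.34   0.018]
brush 0.84 183.9 303.6 [0.783 0.031 0.023]
brush 0.16 274.1 276.3 [0.498 0.112 0.046]
c_clamp 0.68 335.2 410.3 [ 0.317 -0.285 -0.   ]
c_clamp 0.46 261.1 428.1 [ 0.536 -0.343  0.026]
hammer 0.81 221.1 450.2 [ 0.659 -0.416  0.026]
hammer 0.7 195.3 388.9 [ 0.747 -0.234  0.013]
magnet_square 0.85 192.9 390.4 [ 0.753 -0.238  0.019]
paste_can 0.62 330.3 175.5 [0.335 0.389 0.095]
paste_can 0.42 274.4 276.0 [0.497 0.113 0.045]
rod_box 0.77 210.6 205.4 [0.705 0.338 0.004]
v_block 0.83 290.2 364.9 [ 0.451 -0.151  0.019]
side [[-0.978, -0.126, 0.167, 0.359], [-0
[... 338 characters left out ...]
5 292.1 [ 0.646 -0.037  0.014]
insert 0.62 232.0 348.1 [ 0.527 -0.222  0.017]
fence 0.67 303.9 330.7 [0.506 0.155 0.046]
block 0.81 215.4 352.3 [ 0.531 -0.328  0.016]
brush 0.6 273.2 234.9 [ 0.781  0.028 -0.002]
c_clamp 0.65 234.1 418.7 [ 0.326 -0.293 -0.002]
hammer 0.85 200.3 315.0 [ 0.66  -0.378  0.028]
magnet_square 0.69 224.0 273.6 [ 0.75  -0.216  0.016]
magnet_square 0.39 308.5 335.6 [0.492 0.169 0.046]
magnet_square 0.15 232.1 418.2 [ 0.328 -0.297  0.002]
paste_can 0.95 425.7 392.7 [0.342 0.443 0.035]
rod_box 0.9 361.1 209.0 [0.709 0.361 0.023]
rod_box 0.69 240.7 307.5 [ 0.631 -0.152  0.013]
rod_box 0.23 200.4 315.6 [ 0.662 -0.393  0.02 ]
v_block 0.57 251.1 377.1 [ 0.432 -0.123  0.026]
```

View pics/top0.png

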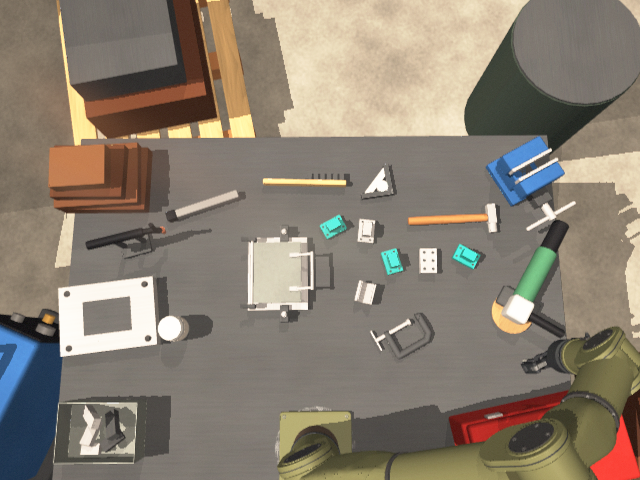

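View pics/side0.png

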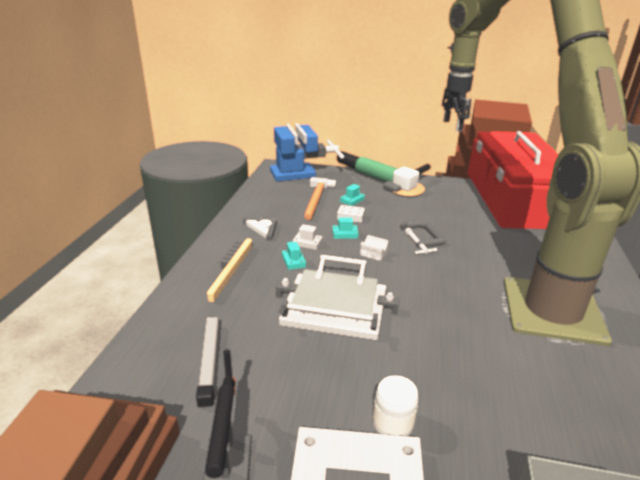

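Candidates for the insert in the top view (column, row): a steel one at (367,231), turquoise look-alikes at (334,227), (392,262) and (466,257), the V-block at (366,291), and the 123 block at (428,260). I choose the steel one at (367,231) and will check it in a crop.

```bash
python3 - <<'E'
from h import *
p=np.load("top0.npy",allow_pickle=True).item()
save(p,"crop0.png",(205,325,240,400),5)
rr,cc=np.mgrid[0:480,0:640]; K=p["mtx"]; T=cam2world(p); d=p["depth"]
P=np.stack([(cc-K[0,2])/K[0,0]*d,(rr-K[1,2])/K[1,1]*d,d],-1)@T[:3,:3].T+T[:3,3]
def rect(m,name):
    xy=P[m][:,:2]; r=cv2.minAreaRect((xy*1000).astype(np.float32)); print(name,m.sum(),np.round(r[0],1),np.round(r[1],1),round(r[2],1),"z",np.round(np.percentile(P[m][:,2],[5,50,95]),3))
def box(x0,x1,y0,y1): return (P[...,0]>x0)&(P[...,0]<x1)&(P[...,1]>y0)&(P[...,1]<y1)&(d>0)
z=P[...,2]
b=box(.57,.68,-.21,-.115); rect(b&(z>.042),"core"); rect(b&(z>.008),"ins all")
b=box(.38,.62,0.0,.22)
rect(b&(z>.04)&(z<.052)&box(.415,.585,.03,.18),"cover"); rect(b&(z>.01),"fix all")
rect(box(.40,.60,-.03,.03)&(z>.055),"handle")
cm=box(.41,.59,.03,.19)&(z>.04)
np.set_printoptions(linewidth=200,suppress=True)
print(np.round(z[235:315:4,240:335:4]*1000).astype(int))
E
```

```text
core 113 [ 633.4 -159.6] [24.5 41.8] 87.6 z [0.045 0.05  0.055]
ins all 361 [ 628.2 -152.1] [ 64.4 100.6] 88.9 z [0.011 0.018 0.053]
cover 2424 [500.  109.3] [169.9 141.2] 0.0 z [0.042 0.047 0.051]
fix all 4630 [499.8 109.4] [239.7 214.7] 0.4 z [0.017 0.046 0.057]
handle 177 [504.6  16.1] [ 26.8 110.4] 89.8 z [0.063 0.07  0.077]
[[  -8   -3    2    3   -5   -2 1542    4   -5    1   35   34   30   -3    1    7    2   -2   -6   -2    2    3   19   19]
 [  -1   55   47   51   33   21   22   28   18   23   28   27   32   23   17   15   16    3    3   -9    0   -5   -5    4]
 [   4   -4   -5   49   48   49   48   49   51   47   46   46   48   40   46   44   17   -1   -2    1   -6   -6   -5   -1]
 [   0    8   15   54   45   50   50   47   46   50   43   50   37   43   45   46   18   -3   -4   -1   -7    0   -1    4]
 [   1    2   15   53   46   48   46   51   48   48   45   43   47   51   51   20   21   -2    1   -3    2   -1    2    8]
 [   8   -3   18   50   48   50   54   47   48   47   47   47   45   53   50   58   64   68   72   -1   -1    1    1   -5]
 [   3    3   25   53   50   45
[... 991 characters left out ...]
 52   48   54   52   44   43   43   46   48   21   -1    0   -3   -2   -3   -1   -2]
 [   0    5   16   50   50   46   45   47   46   47   49   46   46   48   45   46   20    3   -2   -1   -3    5    3    1]
 [   0    4   17   47   57   45   52   44   47   47   45   49   49   48   52   49   20   -5    1    1   -9    1    2    1]
 [   1    2   19   49   15   19   14   22   14   20   25   19   18   18   15   21   17   -1   -1   -3   -3    0   -2    5]
 [  54   57   53   55   17   17   18   20   20   14   33   35   35   23   22   24   19    1    1   -4    2    0    0   -2]
 [   5   -1    3   -2   -3   -1    6   -3    2   -2   36   36   32    5   -3   -2    1    0    6    3   -4   -3    4   -4]]
```

View pics/crop0.png

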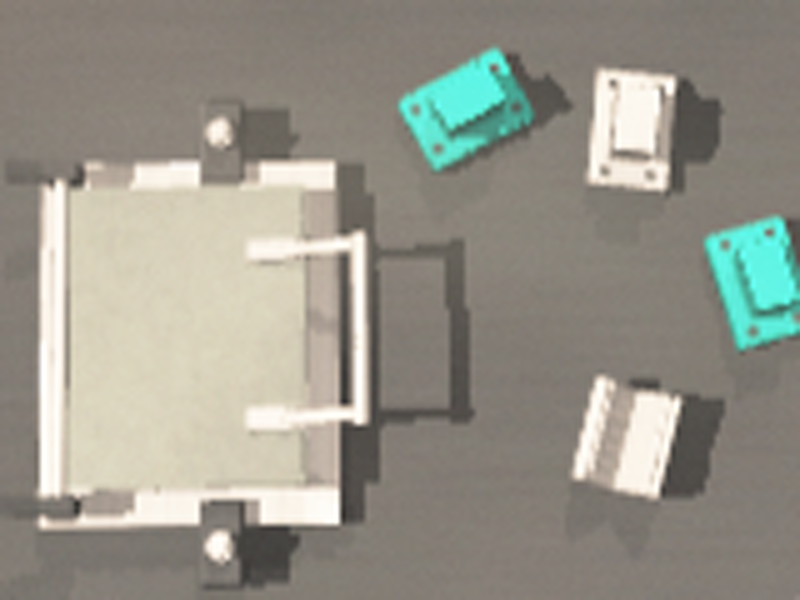

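The crop confirms the choice: steel stepped insert at crop (635,130), long side roughly along world x, with turquoise look-alikes at (468,105) and (770,280). Moving towards the handle first.

>>> {"op": "send_rows", "data": {"targets": [{"fingers": -1,"dx": 0.15,"dy": -0.13,"dz": 0,"az": 0.25},{"fingers": -1,"dx": 0.3,"dy": -0.26,"dz": 0,"az": 0.5},{"fingers": -1,"dx": 0.45,"dy": -0.39,"dz": 0,"az": 0.75},{"fingers": -1,"dx": 0.6,"dy": -0.52,"dz": 0,"az": 0.87},{"fingers": -1,"dx": 0.75,"dy": -0.65,"dz": 0,"az": 0.87},{"fingers": -1,"dx": 0.87,"dy": -0.74,"dz": 0,"az": 0.87},{"fingers": -1,"dx": 0.87,"dy": -0.74,"dz": 0,"az": 0.87},{"fingers": -1,"dx": 0.87,"dy": -0.74,"dz": 0,"az": 0.87}]}}

```text
validation failed for argument at $.ta...
```

>>> {"op": "send_rows", "data": {"targets": [{"fingers": -1.0,"dx": 0.15,"dy": -0.13,"dz": 0.0,"ax": 0.0,"ay": 0.0,"az": 0.25},{"fingers": -1.0,"dx": 0.3,"dy": -0.26,"dz": 0.0,"ax": 0.0,"ay": 0.0,"az": 0.5},{"fingers": -1.0,"dx": 0.45,"dy": -0.39,"dz": 0.0,"ax": 0.0,"ay": 0.0,"az": 0.75},{"fingers": -1.0,"dx": 0.6,"dy": -0.52,"dz": 0.0,"ax": 0.0,"ay": 0.0,"az": 0.87},{"fingers": -1.0,"dx": 0.75,"dy": -0.65,"dz": 0.0,"ax": 0.0,"ay": 0.0,"az": 0.87},{"fingers": -1.0,"dx": 0.87,"dy": -0.74,"dz": 0.0,"ax": 0.0,"ay": 0.0,"az": 0.87},{"fingers": -1.0,"dx": 0.87,"dy": -0.74,"dz": 0.0,"ax": 0.0,"ay": 0.0,"az": 0.87},{"fingers": -1.0,"dx": 0.87,"dy": -0.74,"dz": 0.0,"ax": 0.0,"ay": 0.0,"az": 0.87}]}}

```text
t: 2.3
position: [0.3833, -0.3069, 0.2315]
eef_rot: [1.0, 0.001, 0.0, 0.0]
ft_force: [-0.0, -0.3, -1.1]
opening: 0.0857
```

>>> {"op": "send_rows", "data": {"targets": [{"fingers": -1.0,"dx": 0.1,"dy": -0.2,"dz": 0.0,"ax": 0.0,"ay": 0.0,"az": 0.0},{"fingers": -1.0,"dx": 0.2,"dy": -0.4,"dz": 0.0,"ax": 0.0,"ay": 0.0,"az": 0.0},{"fingers": -1.0,"dx": 0.3,"dy": -0.6,"dz": 0.0,"ax": 0.0,"ay": 0.0,"az": 0.0},{"fingers": -1.0,"dx": 0.4,"dy": -0.8,"dz": 0.0,"ax": 0.0,"ay": 0.0,"az": 0.0},{"fingers": -1.0,"dx": 0.47,"dy": -1.0,"dz": 0.0,"ax": 0.0,"ay": 0.0,"az": 0.0},{"fingers": -1.0,"dx": 0.47,"dy": -1.0,"dz": 0.0,"ax": 0.0,"ay": 0.0,"az": 0.0}]}}

```text
t: 2.9
position: [0.5021, -0.0538, 0.2315]
eef_rot: [1.0, 0.002, 0.001, -0.0]
ft_force: [0.5, 0.7, -0.1]
opening: 0.0856
```

```bash
python3 - <<'E'
from h import *
st=monitor.observe(); p=imaging.capture("wrist"); np.save("w1.npy",[p,st],allow_pickle=True); save(p,"w1.png")
print(st["t"],np.round(st["position"],4),np.round(cam2world(p,st),3).tolist(),np.array(p["hand_eye"]).round(3).tolist())
for l in ["cover_handle"]:
  for d in imaging.pinpoint(p,l)[:3]:
    r,c=d["point"][0]*480,d["point"][1]*640
    print(l,round(d["confidence"],2),round(r,1),round(c,1),np.round(px2w(p,r,c,st=st),3),np.round(px2w(p,r,c,z=.068,st=st),3))
print(np.round(px2w(p,240,320,st=st),3))
E
```

```text
2.9 [ 0.5021 -0.0538  0.2315] [[0.005, -0.952, -0.305, 0.581], [-1.0, -0.005, -0.001, -0.052], [-0.0, 0.305, -0.952, 0.373], [0.0, 0.0, 0.0, 1.0]] [[0.0, -0.952, -0.307, 0.079], [1.0, -0.0, 0.001, -0.001], [-0.001, -0.307, 0.952, -0.142], [0.0, 0.0, 0.0, 1.0]]
cover_handle 0.86 209.0 238.5 [0.506 0.008 0.073] [0.505 0.009 0.068]
[ 0.458 -0.053 -0.001]
```

View pics/w1.png

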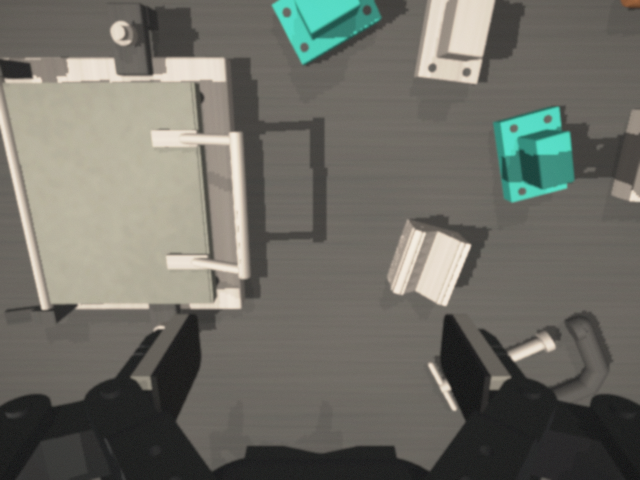

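The wrist view shows the handle bar from (237,135) to (245,277), the plate's −y edge from about (228,58) to (242,307), and the insert at the upper right (460,40).

```bash
python3 - <<'E'
from h import *
p,st=np.load("w1.npy",allow_pickle=True)
for n,r,c,z in [("bar",135,237,.068),("bar",277,244,.068),("plate",58,227.5,.02),("plate",307,242,.02),("cov",82,196.5,.046),("cov",302,214,.046),("insflange far",76,417,.016),("ins",84,476,.016)]:
    print(n,np.round(px2w(p,r,c,z=z,st=st),4))
# edge fit of the bar: mask by depth height
d=p["depth"];K=p["mtx"];T=cam2world(p,st);rr,cc=np.mgrid[0:480,0:640]
P=np.stack([(cc-K[0,2])/K[0,0]*d,(rr-K[1,2])/K[1,1]*d,d],-1)@T[:3,:3].T+T[:3,3]
m=(P[...,2]>.055)&(P[...,2]<.09)&(rr>150)&(rr<250)&(cc>225)&(cc<255)
Q=P[m];print(m.sum(),Q.mean(0),np.polyfit(Q[:,0],Q[:,1],1),Q[:,0].min(),Q[:,0].max())
E
```

```text
bar [0.5595 0.007  0.068 ]
bar [0.4497 0.0076 0.068 ]
plate [0.6147 0.0205 0.02  ]
plate [0.3985 0.0205 0.02  ]
cov [0.5958 0.039  0.046 ]
cov [0.4166 0.0392 0.046 ]
insflange far [ 0.6025 -0.1296  0.016 ]
ins [ 0.5967 -0.1776  0.016 ]
1315 [0.51279888 0.00706854 0.07100318] [0.00684735 0.00355723] 0.4729401865220626 0.5487545389503721
```

>>> {"op": "send_rows", "data": {"targets": [{"fingers": 0.1,"dx": 0.012,"dy": -0.12,"dz": 0.12,"ax": 0.0,"ay": 0.0,"az": 0.0},{"fingers": 0.1,"dx": 0.012,"dy": -0.244,"dz": 0.25,"ax": 0.0,"ay": 0.0,"az": 0.0},{"fingers": 0.1,"dx": 0.012,"dy": -0.244,"dz": 0.4,"ax": 0.0,"ay": 0.0,"az": 0.0},{"fingers": 0.1,"dx": 0.012,"dy": -0.244,"dz": 0.5,"ax": 0.0,"ay": 0.0,"az": 0.0},{"fingers": 0.1,"dx": 0.012,"dy": -0.244,"dz": 0.58,"ax": 0.0,"ay": 0.0,"az": 0.0},{"fingers": 0.1,"dx": 0.012,"dy": -0.244,"dz": 0.66,"ax": 0.0,"ay": 0.0,"az": 0.0},{"fingers": 0.1,"dx": 0.012,"dy": -0.244,"dz": 0.72,"ax": 0.0,"ay": 0.0,"az": 0.0},{"fingers": 0.1,"dx": 0.012,"dy": -0.244,"dz": 0.72,"ax": 0.0,"ay": 0.0,"az": 0.0}]}}

```text
t: 3.8
position: [0.5043, 0.0052, 0.05]
eef_rot: [1.0, 0.002, -0.0, 0.0]
ft_force: [0.3, 0.2, 0.1]
opening: 0.0382
```

>>> {"op": "send_rows", "data": {"targets": [{"fingers": 1.0,"dx": 0.0,"dy": -0.006,"dz": 0.0,"ax": 0.0,"ay": 0.0,"az": 0.0},{"fingers": 1.0,"dx": 0.0,"dy": -0.006,"dz": 0.0,"ax": 0.0,"ay": 0.0,"az": 0.0},{"fingers": 1.0,"dx": 0.0,"dy": -0.006,"dz": 0.0,"ax": 0.0,"ay": 0.0,"az": 0.0},{"fingers": 1.0,"dx": 0.0,"dy": -0.006,"dz": 0.0,"ax": 0.0,"ay": 0.0,"az": 0.0},{"fingers": 1.0,"dx": 0.0,"dy": -0.006,"dz": 0.0,"ax": 0.0,"ay": 0.0,"az": 0.0},{"fingers": 1.0,"dx": 0.0,"dy": -0.006,"dz": 0.0,"ax": 0.0,"ay": 0.0,"az": 0.0}]}}

```text
t: 4.4
position: [0.5047, 0.0069, 0.0506]
eef_rot: [1.0, 0.002, 0.0, 0.0]
ft_force: [-1.1, 2.2, 6.1]
opening: 0.0082
```

```bash
python3 - <<'E'
from h import *
st=monitor.observe(); print(st["position"],st["opening"],st["ft_force"])
a0=np.arctan2(22,-178); r=np.hypot(22,178)
for th in list(np.arange(0.1,1.91,.1)):
    a=a0-th
    dy=r*np.cos(a)+178; dz=r*np.sin(a)-22
    print(round(th,2), "dy %.3f dz %.3f"%(-dy/250,-dz/250))
E
```

```text
[0.5047019  0.00689676 0.05057083] 0.008166723631891557 [-1.05387052  2.18616487  6.11578974]
0.1 dy -0.012 dz -0.071
0.2 dy -0.032 dz -0.140
0.3 dy -0.058 dz -0.206
0.4 dy -0.090 dz -0.270
0.5 dy -0.129 dz -0.331
0.6 dy -0.174 dz -0.387
0.7 dy -0.224 dz -0.438
0.8 dy -0.279 dz -0.484
0.9 dy -0.338 dz -0.524
1.0 dy -0.401 dz -0.559
1.1 dy -0.467 dz -0.586
1.2 dy -0.536 dz -0.607
1.3 dy -0.606 dz -0.622
1.4 dy -0.678 dz -0.629
1.5 dy -0.749 dz -0.628
1.6 dy -0.821 dz -0.621
1.7 dy -0.891 dz -0.607
1.8 dy -0.959 dz -0.585
1.9 dy -1.025 dz -0.557
```

>>> {"op": "send_rows", "data": {"targets": [{"fingers": 1.0,"dx": 0.0,"dy": -0.005,"dz": -0.035,"ax": 0.0,"ay": 0.0,"az": 0.0},{"fingers": 1.0,"dx": 0.0,"dy": -0.012,"dz": -0.071,"ax": 0.0,"ay": 0.0,"az": 0.0},{"fingers": 1.0,"dx": 0.0,"dy": -0.032,"dz": -0.14,"ax": 0.0,"ay": 0.0,"az": 0.0},{"fingers": 1.0,"dx": 0.0,"dy": -0.058,"dz": -0.206,"ax": 0.0,"ay": 0.0,"az": 0.0},{"fingers": 1.0,"dx": 0.0,"dy": -0.09,"dz": -0.27,"ax": 0.0,"ay": 0.0,"az": 0.0},{"fingers": 1.0,"dx": 0.0,"dy": -0.129,"dz": -0.331,"ax": 0.0,"ay": 0.0,"az": 0.0},{"fingers": 1.0,"dx": 0.0,"dy": -0.174,"dz": -0.387,"ax": 0.0,"ay": 0.0,"az": 0.0},{"fingers": 1.0,"dx": 0.0,"dy": -0.174,"dz": -0.387,"ax": 0.0,"ay": 0.0,"az": 0.0}]}}

```text
t: 5.2
position: [0.5045, 0.0499, 0.1493]
eef_rot: [1.0, 0.002, 0.001, 0.001]
ft_force: [0.8, -1.9, -1.2]
opening: 0.0078
```

>>> {"op": "send_rows", "data": {"targets": [{"fingers": 1.0,"dx": 0.0,"dy": -0.05,"dz": -0.048,"ax": 0.0,"ay": 0.0,"az": 0.0},{"fingers": 1.0,"dx": 0.0,"dy": -0.105,"dz": -0.092,"ax": 0.0,"ay": 0.0,"az": 0.0},{"fingers": 1.0,"dx": 0.0,"dy": -0.164,"dz": -0.132,"ax": 0.0,"ay": 0.0,"az": 0.0},{"fingers": 1.0,"dx": 0.0,"dy": -0.227,"dz": -0.167,"ax": 0.0,"ay": 0.0,"az": 0.0},{"fingers": 1.0,"dx": 0.0,"dy": -0.293,"dz": -0.195,"ax": 0.0,"ay": 0.0,"az": 0.0},{"fingers": 1.0,"dx": 0.0,"dy": -0.362,"dz": -0.216,"ax": 0.0,"ay": 0.0,"az": 0.0},{"fingers": 1.0,"dx": 0.0,"dy": -0.432,"dz": -0.231,"ax": 0.0,"ay": 0.0,"az": 0.0},{"fingers": 1.0,"dx": 0.0,"dy": -0.432,"dz": -0.231,"ax": 0.0,"ay": 0.0,"az": 0.0}]}}

```text
t: 6.0
position: [0.5039, 0.1596, 0.2087]
eef_rot: [1.0, 0.003, 0.002, 0.0]
ft_force: [-3.5, -1.8, 12.6]
opening: 0.0074
```

```bash
python3 - <<'E'
from h import *
p=imaging.capture("side"); save(p,"s1.png",(180,400,230,530),2.5)
E
```

```text
(no output)
```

View pics/s1.png

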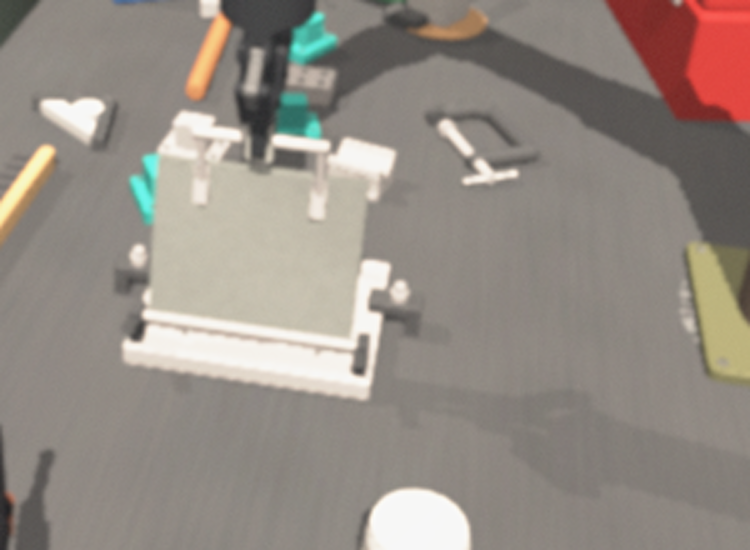

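The side view shows the cover near upright with the bar still held at crop (260,150). I continue slowly over to the stop.

>>> {"op": "send_rows", "data": {"targets": [{"fingers": 1.0,"dx": 0.0,"dy": -0.03,"dz": -0.012,"ax": 0.0,"ay": 0.0,"az": 0.0},{"fingers": 1.0,"dx": 0.0,"dy": -0.066,"dz": -0.013,"ax": 0.0,"ay": 0.0,"az": 0.0},{"fingers": 1.0,"dx": 0.0,"dy": -0.1,"dz": -0.014,"ax": 0.0,"ay": 0.0,"az": 0.0},{"fingers": 1.0,"dx": 0.0,"dy": -0.137,"dz": -0.013,"ax": 0.0,"ay": 0.0,"az": 0.0},{"fingers": 1.0,"dx": 0.0,"dy": -0.173,"dz": -0.01,"ax": 0.0,"ay": 0.0,"az": 0.0},{"fingers": 1.0,"dx": 0.0,"dy": -0.209,"dz": -0.006,"ax": 0.0,"ay": 0.0,"az": 0.0},{"fingers": 1.0,"dx": 0.0,"dy": -0.244,"dz": 0.0,"ax": 0.0,"ay": 0.0,"az": 0.0},{"fingers": 1.0,"dx": 0.0,"dy": -0.279,"dz": 0.008,"ax": 0.0,"ay": 0.0,"az": 0.0},{"fingers": 1.0,"dx": 0.0,"dy": -0.279,"dz": 0.008,"ax": 0.0,"ay": 0.0,"az": 0.0}]}}

```text
t: 6.95
position: [0.5035, 0.2299, 0.2064]
eef_rot: [1.0, 0.004, 0.002, 0.0]
ft_force: [2.1, -2.1, -4.9]
opening: 0.0075
```

>>> {"op": "send_rows", "data": {"targets": [{"fingers": 1.0,"dx": 0.0,"dy": -0.017,"dz": 0.008,"ax": 0.0,"ay": 0.0,"az": 0.0},{"fingers": 1.0,"dx": 0.0,"dy": -0.034,"dz": 0.014,"ax": 0.0,"ay": 0.0,"az": 0.0},{"fingers": 1.0,"dx": 0.0,"dy": -0.051,"dz": 0.02,"ax": 0.0,"ay": 0.0,"az": 0.0},{"fingers": 1.0,"dx": 0.0,"dy": -0.068,"dz": 0.026,"ax": 0.0,"ay": 0.0,"az": 0.0},{"fingers": 1.0,"dx": 0.0,"dy": -0.085,"dz": 0.034,"ax": 0.0,"ay": 0.0,"az": 0.0},{"fingers": 1.0,"dx": 0.0,"dy": -0.102,"dz": 0.042,"ax": 0.0,"ay": 0.0,"az": 0.0},{"fingers": 1.0,"dx": 0.0,"dy": -0.117,"dz": 0.05,"ax": 0.0,"ay": 0.0,"az": 0.0},{"fingers": 1.0,"dx": 0.0,"dy": -0.13,"dz": 0.058,"ax": 0.0,"ay": 0.0,"az": 0.0},{"fingers": 1.0,"dx": 0.0,"dy": -0.138,"dz": 0.062,"ax": 0.0,"ay": 0.0,"az": 0.0},{"fingers": 1.0,"dx": 0.0,"dy": -0.138,"dz": 0.062,"ax": 0.0,"ay": 0.0,"az": 0.0}]}}

```text
t: 7.95
position: [0.5034, 0.2634, 0.1938]
eef_rot: [1.0, 0.003, 0.002, 0.0]
ft_force: [-5.7, -6.3, 24.5]
opening: 0.0074
```

>>> {"op": "send_rows", "data": {"targets": [{"fingers": 0.2,"dx": 0.0,"dy": 0.0,"dz": 0.0,"ax": 0.0,"ay": 0.0,"az": 0.0},{"fingers": 0.2,"dx": 0.0,"dy": 0.0,"dz": 0.0,"ax": 0.0,"ay": 0.0,"az": 0.0},{"fingers": 0.2,"dx": 0.0,"dy": 0.0,"dz": 0.0,"ax": 0.0,"ay": 0.0,"az": 0.0},{"fingers": 0.2,"dx": 0.0,"dy": 0.0,"dz": -0.04,"ax": 0.0,"ay": 0.0,"az": 0.0},{"fingers": 0.2,"dx": 0.0,"dy": 0.0,"dz": -0.1,"ax": 0.0,"ay": 0.0,"az": 0.0},{"fingers": 0.2,"dx": 0.0,"dy": 0.0,"dz": -0.2,"ax": 0.0,"ay": 0.0,"az": 0.0},{"fingers": 0.2,"dx": 0.0,"dy": 0.0,"dz": -0.3,"ax": 0.0,"ay": 0.0,"az": 0.0},{"fingers": 0.2,"dx": 0.0,"dy": 0.0,"dz": -0.3,"ax": 0.0,"ay": 0.0,"az": 0.0}]}}

```text
t: 8.75
position: [0.5052, 0.2647, 0.2724]
eef_rot: [1.0, 0.003, 0.005, -0.002]
ft_force: [0.6, 0.1, -0.0]
opening: 0.0341
```

```bash
python3 - <<'E'
from h import *
p=imaging.capture("side"); save(p,"s2.png",(140,400,230,530),2); np.save("s2.npy",p,allow_pickle=True)
d=p["depth"];K=p["mtx"];T=cam2world(p);rr,cc=np.mgrid[0:480,0:640]
P=np.stack([(cc-K[0,2])/K[0,0]*d,(rr-K[1,2])/K[1,1]*d,d],-1)@T[:3,:3].T+T[:3,3]
m=(P[...,0]>.45)&(P[...,0]<.55)&(P[...,1]>.17)&(P[...,1]<.3)&(P[...,2]>.07)&(P[...,2]<.17)&(d>0)
Q=P[m]; s=np.polyfit(Q[:,2],Q[:,1],1); print(m.sum(),s,"angle",np.pi/2+np.arctan(s[0]))
E
```

```text
1381 [0.34943308 0.16815051] angle 1.9069660034577018
```

View pics/s2.png

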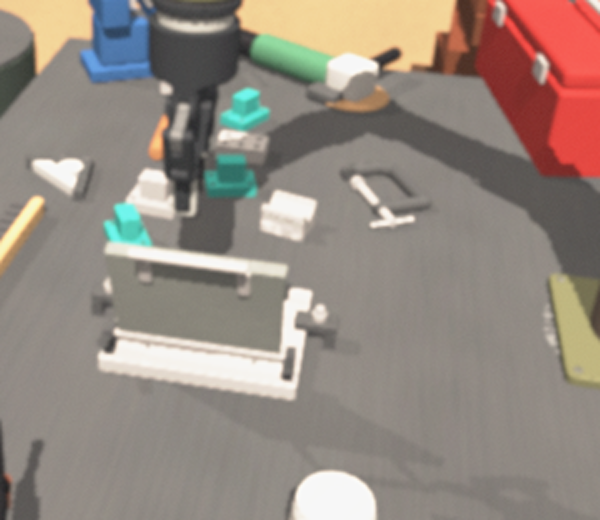

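The depth fit gives the cover at 1.907 rad, on its stop, with the gripper clear. Next, the wrist view over the pin.

>>> {"op": "send_rows", "data": {"targets": [{"fingers": -0.5,"dx": 0.04,"dy": 0.15,"dz": 0.0,"ax": 0.0,"ay": 0.0,"az": 0.0},{"fingers": -0.5,"dx": 0.08,"dy": 0.3,"dz": 0.0,"ax": 0.0,"ay": 0.0,"az": 0.0},{"fingers": -0.5,"dx": 0.12,"dy": 0.45,"dz": 0.0,"ax": 0.0,"ay": 0.0,"az": 0.0},{"fingers": -0.5,"dx": 0.12,"dy": 0.62,"dz": 0.0,"ax": 0.0,"ay": 0.0,"az": 0.0},{"fingers": -0.5,"dx": 0.12,"dy": 0.62,"dz": 0.0,"ax": 0.0,"ay": 0.0,"az": 0.0},{"fingers": -0.5,"dx": 0.12,"dy": 0.62,"dz": 0.0,"ax": 0.0,"ay": 0.0,"az": 0.0}]}}

```text
t: 9.4
position: [0.5346, 0.1082, 0.2699]
eef_rot: [1.0, 0.002, 0.003, -0.001]
ft_force: [0.1, -0.2, -0.9]
opening: 0.0638
```

```bash
python3 - <<'E'
from h import *
st=monitor.observe(); p=imaging.capture("wrist"); np.save("w2.npy",[p,st],allow_pickle=True); save(p,"w2.png")
print(st["t"],np.round(st["position"],4),R.from_quat(st["eef_rot"]).as_matrix().round(4).tolist())
for l in ["pin","fence"]:
  for d in imaging.pinpoint(p,l)[:2]:
    r,c=d["point"][0]*480,d["point"][1]*640
    print(l,round(d["confidence"],2),round(r,1),round(c,1),np.round(px2w(p,r,c,z=.02,st=st),4))
E
```

```text
9.4 [0.5346 0.1082 0.2699] [[1.0, 0.004, 0.0061], [0.0039, -1.0, 0.0011], [0.0061, -0.0011, -1.0]]
pin 0.91 221.0 318.6 [0.5057 0.1109 0.02  ]
fence 0.66 216.8 294.2 [0.5098 0.1346 0.02  ]
```

View pics/w2.png

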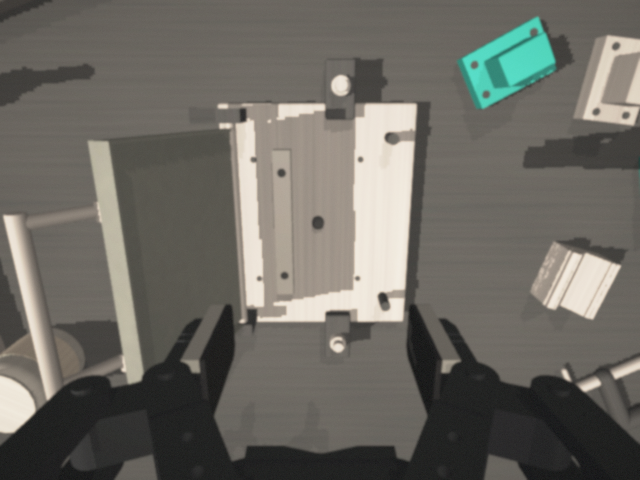

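The wrist view shows the pin at (318,222), the fence's near face from (291,150) to (294,296), and the plate's right edge from (416,103) to (404,321). On to the insert.

>>> {"op": "send_rows", "data": {"targets": [{"fingers": -0.5,"dx": 0.1,"dy": 0.2,"dz": 0.0,"ax": 0.0,"ay": 0.0,"az": 0.0},{"fingers": -0.5,"dx": 0.2,"dy": 0.4,"dz": 0.0,"ax": 0.0,"ay": 0.0,"az": 0.0},{"fingers": -0.5,"dx": 0.3,"dy": 0.6,"dz": 0.0,"ax": 0.0,"ay": 0.0,"az": 0.0},{"fingers": -0.5,"dx": 0.4,"dy": 0.8,"dz": 0.1,"ax": 0.0,"ay": 0.0,"az": 0.0},{"fingers": -0.5,"dx": 0.5,"dy": 1.0,"dz": 0.15,"ax": 0.0,"ay": 0.0,"az": 0.0},{"fingers": -0.5,"dx": 0.5,"dy": 1.0,"dz": 0.15,"ax": 0.0,"ay": 0.0,"az": 0.0},{"fingers": -0.5,"dx": 0.5,"dy": 1.0,"dz": 0.15,"ax": 0.0,"ay": 0.0,"az": 0.0}]}}

```text
t: 10.25
position: [0.6625, -0.1428, 0.2306]
eef_rot: [1.0, 0.002, 0.002, 0.001]
ft_force: [-0.1, -0.7, -1.1]
opening: 0.0638
```

```bash
python3 - <<'E'
from h import *
p,st=np.load("w2.npy",allow_pickle=True)
for n,r,c,z in [("fence top",150,291,.036),("fence top",296,294,.036),("plate",103,416,.02),("plate",321,404,.02),("pin top",221,318,.03)]:
    print(n,np.round(px2w(p,r,c,z=z,st=st),4))
st=monitor.observe(); p=imaging.capture("wrist"); np.save("w3.npy",[p,st],allow_pickle=True); save(p,"w3.png")
print(st["t"],np.round(st["position"],4),R.from_quat(st["eef_rot"]).as_matrix().round(4).tolist())
for f in imaging.pinpoint(p,"insert")[:3]:
    r,c=f["point"][0]*480,f["point"][1]*640
    print(round(f["confidence"],2),round(r,1),round(c,1),np.round(px2w(p,r,c,z=0,st=st),4))
d=p["depth"];K=p["mtx"];T=cam2world(p,st);rr,cc=np.mgrid[0:480,0:640]
P=np.stack([(cc-K[0,2])/K[0,0]*d,(rr-K[1,2])/K[1,1]*d,d],-1)@T[:3,:3].T+T[:3,3]
b=(P[...,0]>.585)&(P[...,0]<.69)&(P[...,1]>-.205)&(P[...,1]<-.115)&(d>0)&(p["img"].astype(int).ptp(-1)<60 if hasattr(np.ndarray,'ptp') else np.ptp(p["img"].astype(int),axis=-1)<60)
for n,m in [("core",b&(P[...,2]>.044)&(P[...,2]<.06)),("flange",b&(P[...,2]>.011)&(P[...,2]<.021))]:
    q=cv2.morphologyEx(m.astype(np.uint8),cv2.MORPH_OPEN,np.ones((3,3)))>0
    r=cv2.minAreaRect((P[q][:,:2]*1000).astype(np.float32)); print(n,q.sum(),np.round(r[0],1),np.round(r[1],1),round(r[2],2),np.median(P[q][:,2]))
E
```

```text
fence top [0.5752 0.1355 0.036 ]
fence top [0.433  0.1349 0.036 ]
plate [0.6155 0.024  0.02  ]
plate [0.3969 0.0206 0.02  ]
pin top [0.5084 0.1114 0.03  ]
10.25 [ 0.6625 -0.1428  0.2306] [[1.0, 0.0041, 0.0049], [0.0041, -1.0, -0.0013], [0.0049, 0.0013, -1.0]]
0.82 224.2 334.9 [ 0.6355 -0.1559  0.    ]
0.69 211.4 227.2 [ 0.6474 -0.0566  0.    ]
0.59 317.8 410.5 [ 0.5386 -0.2329  0.    ]Traceback (most recent call last):
  File "<stdin>", line 12, in <module>
AttributeError: `ptp` was removed from the ndarray class in NumPy 2.0. Use np.ptp(arr, ...) instead.
```

View pics/w3.png

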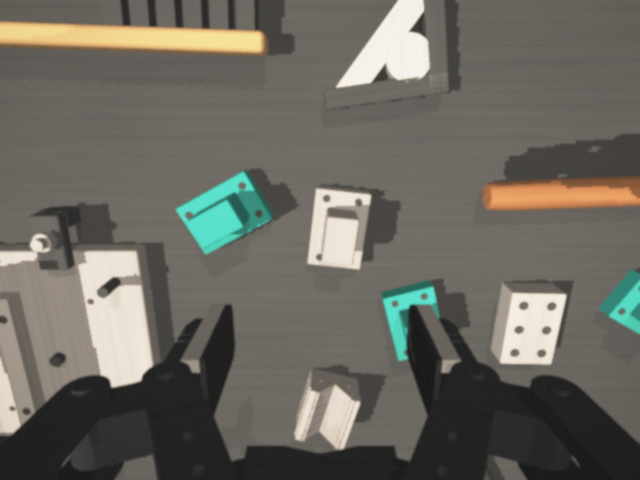

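The steel insert is at (340,228) in the wrist view, with turquoise at (224,213) and (412,320).

```bash
python3 - <<'E'
from h import *
p,st=np.load("w3.npy",allow_pickle=True)
d=p["depth"];K=p["mtx"];T=cam2world(p,st);rr,cc=np.mgrid[0:480,0:640]
P=np.stack([(cc-K[0,2])/K[0,0]*d,(rr-K[1,2])/K[1,1]*d,d],-1)@T[:3,:3].T+T[:3,3]
b=(P[...,0]>.585)&(P[...,0]<.69)&(P[...,1]>-.205)&(P[...,1]<-.115)&(d>0)&(np.ptp(p["img"].astype(int),axis=-1)<60)
for n,m in [("core",b&(P[...,2]>.044)&(P[...,2]<.06)),("flange",b&(P[...,2]>.011)&(P[...,2]<.021)),("all",b&(P[...,2]>.011))]:
    q=cv2.morphologyEx(m.astype(np.uint8),cv2.MORPH_OPEN,np.ones((3,3)))>0
    r=cv2.minAreaRect((P[q][:,:2]*1000).astype(np.float32)); print(n,q.sum(),np.round(r[0],1),np.round(r[1],1),round(r[2],2),np.median(P[q][:,2]))
# bright-region corners
g=cv2.cvtColor(p["img"],cv2.COLOR_RGB2GRAY)
for n,r,c,z in [("f",187,316,.016),("f",195,371,.016),("f",264,307,.016),("f",269,360,.016),("core",218,329,.05),("core",221,359,.05),("core",264,321,.05),("core",267,353,.05)]:
    print(n,np.round(px2w(p,r,c,z=z,st=st),4))
E
```

```text
core 1508 [ 634.5 -158.4] [26.1 40.5] 83.54 0.049248038615485545
flange 2286 [ 634.3 -158.5] [48.2 70.7] 83.54 0.01536660074771265
all 35380 [ 639.4 -159.9] [90. 85.] 89.79 0.29527802061590624
f [ 0.6734 -0.1384  0.016 ]
f [ 0.6666 -0.1862  0.016 ]
f [ 0.6021 -0.1302  0.016 ]
f [ 0.5974 -0.1789  0.016 ]
core [ 0.6549 -0.149   0.05  ]
core [ 0.6525 -0.1731  0.05  ]
core [ 0.6154 -0.1428  0.05  ]
core [ 0.6128 -0.1694  0.05  ]
```

>>> {"op": "send_rows", "data": {"targets": [{"fingers": -0.4,"dx": -0.06,"dy": 0.03,"dz": 0.15,"ax": 0.0,"ay": 0.0,"az": 0.12},{"fingers": -0.4,"dx": -0.117,"dy": 0.062,"dz": 0.3,"ax": 0.0,"ay": 0.0,"az": 0.234},{"fingers": -0.4,"dx": -0.117,"dy": 0.062,"dz": 0.45,"ax": 0.0,"ay": 0.0,"az": 0.234},{"fingers": -0.4,"dx": -0.117,"dy": 0.062,"dz": 0.6,"ax": 0.0,"ay": 0.0,"az": 0.234},{"fingers": -0.4,"dx": -0.117,"dy": 0.062,"dz": 0.7,"ax": 0.0,"ay": 0.0,"az": 0.234},{"fingers": -0.4,"dx": -0.117,"dy": 0.062,"dz": 0.78,"ax": 0.0,"ay": 0.0,"az": 0.234},{"fingers": -0.4,"dx": -0.117,"dy": 0.062,"dz": 0.842,"ax": 0.0,"ay": 0.0,"az": 0.234},{"fingers": -0.4,"dx": -0.117,"dy": 0.062,"dz": 0.842,"ax": 0.0,"ay": 0.0,"az": 0.234}]}}

```text
t: 11.15
position: [0.6334, -0.1484, 0.0196]
eef_rot: [0.999, -0.052, 0.001, -0.003]
ft_force: [0.2, -0.6, -0.7]
opening: 0.0599
```

```bash
python3 - <<'E'
from h import *
st=monitor.observe(); print(st["t"],st["position"],st["dq"].round(3),st["q"].round(3),st["ft_force"],st["torque"]); print(R.from_quat(st["eef_rot"]).as_matrix().round(4))
E
```

```text
11.15 [ 0.63342474 -0.14835946  0.01961873] [ 0.009 -0.043  0.016 -0.023  0.001  0.021  0.001] [ 0.138  1.003  0.046  1.612 -0.09   0.527 -1.434] [ 0.17362523 -0.6382863  -0.67591286] [ 0.01021632  0.01729861 -0.02062072]
[[ 0.9946 -0.1037  0.0024]
 [-0.1038 -0.9946  0.006 ]
 [ 0.0018 -0.0062 -1.    ]]
```

>>> {"op": "send_rows", "data": {"targets": [{"fingers": -0.4,"dx": 0.008,"dy": 0.04,"dz": 0.0,"ax": 0.0,"ay": 0.0,"az": 0.018},{"fingers": -0.4,"dx": 0.008,"dy": 0.04,"dz": 0.0,"ax": 0.0,"ay": 0.0,"az": 0.018},{"fingers": -0.4,"dx": 0.008,"dy": 0.04,"dz": 0.0,"ax": 0.0,"ay": 0.0,"az": 0.018}]}}

```text
t: 11.45
position: [0.6351, -0.1595, 0.0208]
eef_rot: [0.998, -0.057, 0.002, -0.003]
ft_force: [0.0, -0.1, -0.2]
opening: 0.0595
```

Centred now; closing on the core.

>>> {"op": "send_rows", "data": {"targets": [{"fingers": 1.0,"dx": -0.002,"dy": -0.003,"dz": 0.0,"ax": 0.0,"ay": 0.0,"az": 0.0},{"fingers": 1.0,"dx": -0.002,"dy": -0.003,"dz": 0.0,"ax": 0.0,"ay": 0.0,"az": 0.0},{"fingers": 1.0,"dx": -0.002,"dy": -0.003,"dz": 0.0,"ax": 0.0,"ay": 0.0,"az": 0.0},{"fingers": 1.0,"dx": -0.002,"dy": -0.003,"dz": 0.0,"ax": 0.0,"ay": 0.0,"az": 0.0},{"fingers": 1.0,"dx": -0.002,"dy": -0.003,"dz": 0.0,"ax": 0.0,"ay": 0.0,"az": 0.0},{"fingers": 1.0,"dx": -0.002,"dy": -0.003,"dz": 0.0,"ax": 0.0,"ay": 0.0,"az": 0.0},{"fingers": 1.0,"dx": -0.002,"dy": -0.003,"dz": 0.0,"ax": 0.0,"ay": 0.0,"az": 0.0}]}}

```text
t: 12.15
position: [0.6351, -0.1589, 0.0216]
eef_rot: [0.998, -0.057, 0.003, -0.002]
ft_force: [-0.9, -0.9, 6.5]
opening: 0.0257
```

```bash
python3 - <<'E'
from h import *
st=monitor.observe(); print(st["t"],st["position"],st["opening"],st["ft_force"]); print(R.from_quat(st["eef_rot"]).as_matrix().round(4))
E
```

```text
12.15 [ 0.63513505 -0.15894335  0.0216238 ] 0.025682946786216826 [-0.85706705 -0.90034194  6.53365762]
[[ 0.9935 -0.1137  0.0055]
 [-0.1137 -0.9935  0.0046]
 [ 0.0049 -0.0052 -1.    ]]
```

>>> {"op": "send_rows", "data": {"targets": [{"fingers": 1.0,"dx": 0.0,"dy": 0.0,"dz": -0.08,"ax": 0.0,"ay": 0.0,"az": 0.0},{"fingers": 1.0,"dx": 0.0,"dy": 0.0,"dz": -0.2,"ax": 0.0,"ay": 0.0,"az": 0.0},{"fingers": 1.0,"dx": 0.0,"dy": 0.0,"dz": -0.32,"ax": 0.0,"ay": 0.0,"az": 0.0},{"fingers": 1.0,"dx": -0.06,"dy": -0.08,"dz": -0.44,"ax": 0.0,"ay": 0.0,"az": -0.05},{"fingers": 1.0,"dx": -0.15,"dy": -0.2,"dz": -0.44,"ax": 0.0,"ay": 0.0,"az": -0.1},{"fingers": 1.0,"dx": -0.27,"dy": -0.34,"dz": -0.44,"ax": 0.0,"ay": 0.0,"az": -0.15},{"fingers": 1.0,"dx": -0.38,"dy": -0.48,"dz": -0.44,"ax": 0.0,"ay": 0.0,"az": -0.2},{"fingers": 1.0,"dx": -0.49,"dy": -0.62,"dz": -0.44,"ax": 0.0,"ay": 0.0,"az": -0.236},{"fingers": 1.0,"dx": -0.57,"dy": -0.72,"dz": -0.44,"ax": 0.0,"ay": 0.0,"az": -0.236},{"fingers": 1.0,"dx": -0.605,"dy": -0.772,"dz": -0.44,"ax": 0.0,"ay": 0.0,"az": -0.236},{"fingers": 1.0,"dx": -0.605,"dy": -0.772,"dz": -0.44,"ax": 0.0,"ay": 0.0,"az": -0.236},{"fingers": 1.0,"dx": -0.605,"dy": -0.772,"dz": -0.44,"ax": 0.0,"ay": 0.0,"az": -0.236}]}}

```text
t: 13.35
position: [0.5058, 0.0494, 0.1312]
eef_rot: [1.0, 0.002, 0.002, -0.002]
ft_force: [1.0, -0.8, -7.0]
opening: 0.0251
```

```bash
python3 - <<'E'
from h import *
st=monitor.observe(); print(st["t"],st["position"],st["opening"],st["ft_force"]); print(R.from_quat(st["eef_rot"]).as_matrix().round(4))
E
```

```text
13.35 [0.50577828 0.04938219 0.13124137] 0.025102263869093297 [ 0.98199831 -0.83835942 -6.99406701]
[[ 1.      0.0047  0.0042]
 [ 0.0047 -1.      0.004 ]
 [ 0.0042 -0.004  -1.    ]]
```

>>> {"op": "send_rows", "data": {"targets": [{"fingers": 1.0,"dx": 0.001,"dy": -0.06,"dz": 0.02,"ax": 0.0,"ay": 0.0,"az": 0.0},{"fingers": 1.0,"dx": 0.003,"dy": -0.13,"dz": 0.06,"ax": 0.0,"ay": 0.0,"az": 0.0},{"fingers": 1.0,"dx": 0.004,"dy": -0.2,"dz": 0.12,"ax": 0.0,"ay": 0.0,"az": 0.0},{"fingers": 1.0,"dx": 0.004,"dy": -0.232,"dz": 0.18,"ax": 0.0,"ay": 0.0,"az": 0.0},{"fingers": 1.0,"dx": 0.004,"dy": -0.232,"dz": 0.23,"ax": 0.0,"ay": 0.0,"az": 0.0},{"fingers": 1.0,"dx": 0.004,"dy": -0.232,"dz": 0.27,"ax": 0.0,"ay": 0.0,"az": 0.0},{"fingers": 1.0,"dx": 0.004,"dy": -0.232,"dz": 0.3,"ax": 0.0,"ay": 0.0,"az": 0.0},{"fingers": 1.0,"dx": 0.004,"dy": -0.232,"dz": 0.31,"ax": 0.0,"ay": 0.0,"az": 0.0},{"fingers": 1.0,"dx": 0.004,"dy": -0.232,"dz": 0.31,"ax": 0.0,"ay": 0.0,"az": 0.0},{"fingers": 1.0,"dx": 0.004,"dy": -0.232,"dz": 0.31,"ax": 0.0,"ay": 0.0,"az": 0.0}]}}

```text
t: 14.35
position: [0.5072, 0.1074, 0.0544]
eef_rot: [1.0, 0.002, 0.003, -0.002]
ft_force: [0.0, 0.1, -7.3]
opening: 0.0249
```

```bash
python3 - <<'E'
from h import *
st=monitor.observe(); print(st["t"],st["position"],st["opening"],st["ft_force"]); print(R.from_quat(st["eef_rot"]).as_matrix().round(4))
p=imaging.capture("wrist"); np.save("w4.npy",[p,st],allow_pickle=True); save(p,"w4.png")
E
```

```text
14.35 [0.50722708 0.10740475 0.05436953] 0.024933888190277715 [ 0.02570816  0.10107635 -7.3062588 ]
[[ 1.      0.0042  0.005 ]
 [ 0.0042 -1.      0.0041]
 [ 0.005  -0.004  -1.    ]]
```

View pics/w4.png

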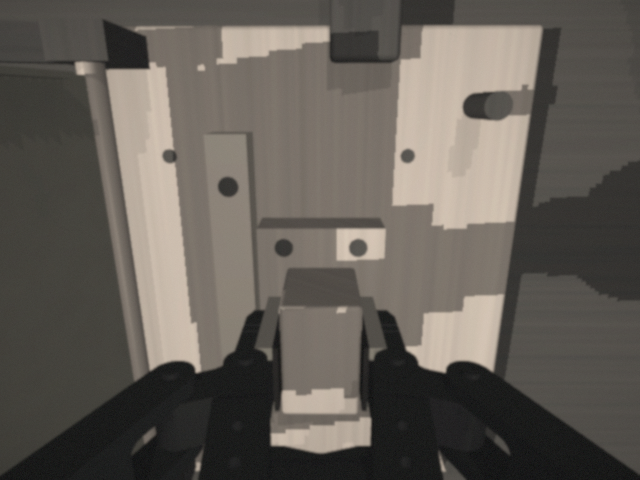

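The wrist view shows the fence end near (230,133), with its near face at column ~250, and the insert's flange top far edge at row ~228, columns 258–384.

```bash
python3 - <<'E'
from h import *
p,st=np.load("w4.npy",allow_pickle=True)
for n,r,c,z in [("fence end",133,230,.036),("fence face",135,249,.036),("fence face",215,255,.036),("fl L",228,258,.0488),("fl R",228,385,.0488),("plate far R",26,542,.02),("plate R",300,512,.02),("post",106,491,.044),("hole",156,169,.02),("hole",156,407,.02),("screw",247,284,.0488),("screw",247,358,.0488)]:
    print(n,np.round(px2w(p,r,c,z=z,st=st),4), np.round(px2w(p,r,c,st=st),4))
E
```

```text
fence end [0.5757 0.1427 0.036 ] [0.5751 0.1446 0.0268]
fence face [0.575  0.1356 0.036 ] [0.5745 0.1369 0.0283]
fence face [0.5441 0.1347 0.036 ] [0.5406 0.1368 0.0228]
fl L [0.5425 0.1317 0.0488] [0.5421 0.1319 0.0476]
fl R [0.5427 0.0848 0.0488] [0.5423 0.0846 0.0473]
plate far R [0.615  0.0244 0.02  ] [ 0.6185  0.0142 -0.0015]
plate R [0.4997 0.0193 0.02  ] [ 4.898e-01  9.100e-03 -2.000e-04]
post [0.5858 0.0494 0.044 ] [0.5858 0.0491 0.0432]
hole [0.5652 0.1722 0.02  ] [0.5653 0.1721 0.0204]
hole [0.5657 0.0727 0.02  ] [0.5657 0.0726 0.0199]
screw [0.5351 0.1223 0.0488] [0.5348 0.1223 0.0481]
screw [0.5352 0.0946 0.0488] [0.5351 0.0945 0.0482]
```

>>> {"op": "send_rows", "data": {"targets": [{"fingers": 1.0,"dx": -0.004,"dy": -0.004,"dz": 0.0,"ax": 0.0,"ay": 0.0,"az": 0.0},{"fingers": 1.0,"dx": -0.0075,"dy": -0.009,"dz": 0.0,"ax": 0.0,"ay": 0.0,"az": 0.0},{"fingers": 1.0,"dx": -0.0075,"dy": -0.009,"dz": 0.0,"ax": 0.0,"ay": 0.0,"az": 0.0},{"fingers": 1.0,"dx": -0.0075,"dy": -0.009,"dz": 0.005,"ax": 0.0,"ay": 0.0,"az": 0.0},{"fingers": 1.0,"dx": -0.0075,"dy": -0.009,"dz": 0.01,"ax": 0.0,"ay": 0.0,"az": 0.0},{"fingers": 1.0,"dx": -0.0075,"dy": -0.009,"dz": 0.015,"ax": 0.0,"ay": 0.0,"az": 0.0},{"fingers": 1.0,"dx": -0.0075,"dy": -0.009,"dz": 0.02,"ax": 0.0,"ay": 0.0,"az": 0.0},{"fingers": 1.0,"dx": -0.0075,"dy": -0.009,"dz": 0.02,"ax": 0.0,"ay": 0.0,"az": 0.0}]}}

```text
t: 15.2
position: [0.5053, 0.1098, 0.0492]
eef_rot: [1.0, 0.002, 0.002, -0.002]
ft_force: [0.9, 0.3, -7.2]
opening: 0.0253
```

>>> {"op": "send_rows", "data": {"targets": [{"fingers": 1.0,"dx": 0.0,"dy": 0.0,"dz": 0.004,"ax": 0.0,"ay": 0.0,"az": 0.0},{"fingers": 1.0,"dx": 0.0,"dy": 0.0,"dz": 0.008,"ax": 0.0,"ay": 0.0,"az": 0.0},{"fingers": 1.0,"dx": 0.0,"dy": 0.0,"dz": 0.012,"ax": 0.0,"ay": 0.0,"az": 0.0},{"fingers": 1.0,"dx": 0.0,"dy": 0.0,"dz": 0.012,"ax": 0.0,"ay": 0.0,"az": 0.0}]}}

```text
t: 15.6
position: [0.5054, 0.1099, 0.0461]
eef_rot: [1.0, 0.002, 0.002, -0.002]
ft_force: [-0.4, 0.3, -7.5]
opening: 0.0249
```

>>> {"op": "send_rows", "data": {"targets": [{"fingers": 1.0,"dx": 0.0,"dy": 0.0,"dz": 0.004,"ax": 0.0,"ay": 0.0,"az": 0.0},{"fingers": 1.0,"dx": 0.0,"dy": 0.0,"dz": 0.008,"ax": 0.0,"ay": 0.0,"az": 0.0},{"fingers": 1.0,"dx": 0.0,"dy": 0.0,"dz": 0.012,"ax": 0.0,"ay": 0.0,"az": 0.0},{"fingers": 1.0,"dx": 0.0,"dy": 0.0,"dz": 0.016,"ax": 0.0,"ay": 0.0,"az": 0.0},{"fingers": 1.0,"dx": 0.0,"dy": 0.0,"dz": 0.018,"ax": 0.0,"ay": 0.0,"az": 0.0},{"fingers": 1.0,"dx": 0.0,"dy": 0.0,"dz": 0.018,"ax": 0.0,"ay": 0.0,"az": 0.0}]}}

```text
t: 16.2
position: [0.5053, 0.11, 0.0416]
eef_rot: [1.0, 0.002, 0.002, -0.002]
ft_force: [0.3, 0.9, -7.7]
opening: 0.0253
```

>>> {"op": "send_rows", "data": {"targets": [{"fingers": 1.0,"dx": 0.0,"dy": 0.0,"dz": 0.002,"ax": 0.0,"ay": 0.0,"az": 0.0},{"fingers": 1.0,"dx": 0.0,"dy": 0.0,"dz": 0.004,"ax": 0.0,"ay": 0.0,"az": 0.0},{"fingers": 1.0,"dx": 0.0,"dy": 0.0,"dz": 0.006,"ax": 0.0,"ay": 0.0,"az": 0.0},{"fingers": 1.0,"dx": 0.0,"dy": 0.0,"dz": 0.006,"ax": 0.0,"ay": 0.0,"az": 0.0},{"fingers": 1.0,"dx": 0.0,"dy": 0.0,"dz": 0.006,"ax": 0.0,"ay": 0.0,"az": 0.0}]}}

```text
t: 16.7
position: [0.5054, 0.11, 0.0415]
eef_rot: [1.0, 0.002, 0.003, -0.002]
ft_force: [-3.8, 0.4, 10.4]
opening: 0.025
```

>>> {"op": "send_rows", "data": {"targets": [{"fingers": 1.0,"dx": 0.0,"dy": 0.0,"dz": 0.007,"ax": 0.0,"ay": 0.0,"az": 0.0},{"fingers": 1.0,"dx": 0.0,"dy": 0.0,"dz": 0.007,"ax": 0.0,"ay": 0.0,"az": 0.0},{"fingers": 1.0,"dx": 0.0,"dy": 0.0,"dz": 0.007,"ax": 0.0,"ay": 0.0,"az": 0.0},{"fingers": 1.0,"dx": 0.0,"dy": 0.0,"dz": 0.007,"ax": 0.0,"ay": 0.0,"az": 0.0},{"fingers": 1.0,"dx": 0.0,"dy": 0.0,"dz": 0.007,"ax": 0.0,"ay": 0.0,"az": 0.0}]}}

```text
t: 17.2
position: [0.5054, 0.11, 0.0415]
eef_rot: [1.0, 0.002, 0.003, -0.002]
ft_force: [-4.2, 0.4, 14.4]
opening: 0.025
```

```bash
python3 - <<'E'
from h import *
st=monitor.observe(); print(st["t"],st["position"],st["opening"],st["ft_force"],st["torque"]); print(R.from_quat(st["eef_rot"]).as_matrix().round(4))
p=imaging.capture("wrist"); save(p,"w5.png"); np.save("w5.npy",[p,st],allow_pickle=True)
s=imaging.capture("side"); save(s,"s5.png",(140,400,230,530),2)
d=s["depth"];K=s["mtx"];T=cam2world(s);rr,cc=np.mgrid[0:480,0:640]
P=np.stack([(cc-K[0,2])/K[0,0]*d,(rr-K[1,2])/K[1,1]*d,d],-1)@T[:3,:3].T+T[:3,3]
m=(P[...,0]>.45)&(P[...,0]<.55)&(P[...,1]>.17)&(P[...,1]<.3)&(P[...,2]>.07)&(P[...,2]<.17)&(d>0)
Q=P[m]; k=np.polyfit(Q[:,2],Q[:,1],1); print("cover",np.pi/2+np.arctan(k[0]))
d=p["depth"];K=p["mtx"];T=cam2world(p,st)
P=np.stack([(cc-K[0,2])/K[0,0]*d,(rr-K[1,2])/K[1,1]*d,d],-1)@T[:3,:3].T+T[:3,3]
fl=(P[...,0]>.5275)&(P[...,0]<.538)&(P[...,1]>.095)&(P[...,1]<.125); print("flange top z",np.median(P[fl][:,2]))
pl=(P[...,0]>.56)&(P[...,0]<.59)&(P[...,1]>.07)&(P[...,1]<.125); print("plate z",np.median(P[pl][:,2]))
print(monitor.observe()["ft_force"])
E
```

```text
17.2 [0.50537792 0.1099865  0.0415098 ] 0.02498330042690707 [-4.22311722  0.37014192 14.37793521] [-0.20635953  0.73381991  0.04775216]
[[ 1.      0.0044  0.0063]
 [ 0.0044 -1.      0.005 ]
 [ 0.0064 -0.005  -1.    ]]
cover 1.9072947330142218
flange top z 0.03526155681391113
plate z 0.019270543596955403
[-3.69824009e+00 -6.89016422e-04  1.33085277e+01]
```

View pics/w5.png

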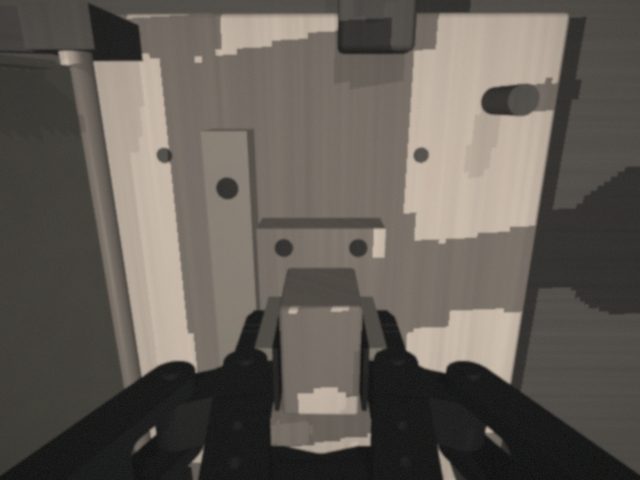

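The flange top is 16.0 mm above the plate, so the insert is fully home beside the fence at (257,240). The cover is at 1.907 rad and the push is about 14 N. Handing in.

```bash
python3 -c "
from rig import close_job; print(close_job())"
```

```text
the job is handed in; nothing more can be done
None
```

I opened the cover and let it down onto its stop. Then I fitted the steel insert over the locating pin, along the fence, and pressed it home. I handed the job in at about 17 s with the insert still gripped and pushed down. The hand-in reported no verdict.

**Last checks:**
- **Cover:** a depth fit put it at 1.907 rad, against the 1.85 rad needed.
- **Seating:** the flange top measured 16.0 mm above the base plate, which is the flange's own height, so the insert is flat on the plate. The tool's tilt was about 0.008 rad and its turn from the fence's line about 0.004 rad.
- **Grip and push:** the fingers were closed to 25 mm on the 26 mm core. The tool pushed down with 13 to 14 N, slightly under the 15 N asked. With the insert's weight of about 7 N it should bear on the fixture with about 21 N; 12 N is required.

**What was off on the way:**
- **Fitting:** I centred the insert by measuring it against the fence, about 2 mm each way, then lowered it slowly. It went over the pin without touching, so I never had to ease it sideways along the fence.
- **Insert grasp:** the first descent ended 10 mm off to one side; I corrected it before closing the fingers.
- **Side force:** about 4 N remained along the fence while pressing.
- **Image readings:** a few in the last views disagreed by some millimetres, for example a post edge. I went by the fence and pin positions instead.
- **Other bench items:** I never touched them knowingly, but I did not measure them again at the end.

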